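# Seat the trolley wheel in its fork

### The job

Take the larger wheel, the one with the long axle, out of the wooden wheel rest and lower it into the upturned fork, so that both ends of its axle sit fully home at the bottom of the two slots and the wheel stands about midway between the tines. Set it in, do not drop it, let go of it, and leave the small wheel in its place in the rest.

Things in the scene. Friction and masses are not known exactly. Their poses are not given: they have to be found in the camera images.
- wheel: Larger trolley wheel, 0.3-0.6 kg: flat-sided black tyre 120 mm in diameter, 30 wide; grey hub, boss 24 in diameter, 44 long; fixed steel axle 12 in diameter, 130 long, jutting equally both sides. Origin: wheel centre; y along the axle (either way round is the same). Stands upright and loose in the rest, centre 76 mm above the bench; grip the tyre near its top across its width and lift straight up.
- small_wheel: Small wheel, a bystander: tyre 90 mm in diameter and 26 mm wide, axle 10 mm in diameter and only 70 mm long, too short for the fork. Origin at its centre, y along its axle. It stands in the other bay of the rest, its centre 58 mm above the bench.
- rest: Wheel rest, fixed: a light wooden board 130 x 260 mm, 10 mm thick, with two bays at y = +70 and -70 mm, a wheel standing in each (either way round). In each bay the tyre sits between two cheeks whose tops are at z = 38 mm. Origin at the centre of its underside, on the bench; y along its length, as the wheels' axles; z up.
- fork: Fixed wheel fork, slots up: dark steel on a plywood board 150 x 190 mm. Origin: board's underside, midway between the tines; z up; seated axle lies along y, its centre at z = 90 mm. Tines 56 mm wide at y = 43 to 51 and -43 to -51 mm, tops at z = 106. Slots at x = 0: mouth 36 mm wide, narrowing at 45 degrees to 16 mm at z = 96, then straight to a flat bottom at z = 84. Tyre clears base by 10 mm.

How it is judged:
At the end, for the whole second after the job is handed in: The large wheel's axle is in both slots, at the bottom (centre within 4 mm of seated height, in line with the slots within 4.5 degrees), the wheel within 14 mm of midway between the tines, released and at rest; the small wheel is within 30 mm of where it stood (z of wheel in the frame of fork between 0.085 and 0.094 m and x of wheel in the frame of fork between -0.008 and 0.008 m and y of wheel in the frame of fork between -0.014 and 0.014 m and angle between the y axis of wheel and the y axis of fork, either way round below 0.08 rad and linear speed of wheel below 0.03 m/s and distance of small_wheel from where it was at the start of the episode below 0.03 m); the robot touches nothing.
It fails at once if the large wheel was dropped into the fork or knocked (faster than 0.8 m/s there, a fall of over 30 mm) (horizontal distance between wheel and fork below 0.05 m and linear speed of wheel above 0.8 m/s).
It fails at once if the small wheel was moved from its place (over 30 mm) (distance of small_wheel from where it was at the start of the episode above 0.03 m).
It also fails if it takes over 38 s, if anything falls off the work surface, if the arm or the gripper's body presses on something with over 40 N, if the wrist force passes 120 N, or if a joint passes its speed limit or range.

### The arm

A 6-joint arm with a two-finger parallel gripper is mounted at the origin on the work surface. World frame = base frame: x ahead of the robot, y to its left, z up, the work surface at z = 0. Lengths are in m, angles in rad, forces in N, time in s.
With the tool pointing down it reaches from about 0.35 to 0.975 m from the base axis. Payload 4.9 kg.
Tool frame: the origin (TCP) lies at the very end of the fingers, on their centre line; the grasp point (between the pads) lies 19 mm behind it; z points along the fingers, y is the line along which they close (so a half turn about z gives the same grasp; the last joint's range is limited). The gripper opens to 85 mm and grips with 20 to 120 N. Pads are 22 mm wide; open, the fingers measure 114 mm over their backs; the gripper's body (76 mm by 85 mm) begins 54 mm behind the grasp point. The pads swing forward as they close: fully open they stand 13 mm farther back than shut.
Start: joints at [-1.308, 0.053, 1.613, -0, 1.476, -0.119], TCP at [0.233, -0.58, 0.231] pointing down, gripper open.
Joint ranges: [-3.01, 3.01], [-1.01, 2.22], [0.06, 2.58], [-1.02, 4.17], [0.09, 2.62], [-3.14, 3.14]. Speed limits (rad/s): [2.57, 2.57, 3.14, 3.14, 3.14, 3.14].

### API

Orientations are given as a rotation vector (axis times angle).
In Python, from station import * gives the robot as it stands.
- The arm moves only by the shell command python3 -m crank 'ROWS' [OPENING] [FORCE]. ROWS is JSON, a list of rows, each an object with "offset": the shift along the tool's x, y, z in m, a list of three; "twist": the turn, a rotation vector about the tool's x, y, z in degrees, a list of three. In form: [{"offset": [x, y, z], "twist": [rx, ry, rz]}, ...]. A call has 1 to 20 rows; each row is the pose to reach, as a shift and turn from the pose commanded when the call began, along the tool's axes at that moment; what a row does not reach only later rows make up. A row lasts 1/8 s, in which the tool goes at most 62.5 mm and 10.7 degrees, less where a joint would pass 70% of its speed; a pose out of reach is approached as far as the arm can. A call with a gripper value outside its range is refused whole. OPENING is the opening, from 0 (shut) to 1 (fully open), set as the call begins (- or left out, the last holds). The fingers move at their own pace and stop on an object; FORCE is the grip in N (left out, the last holds). Time passes only in rows, so rows that repeat a pose let the fingers close. It gives the time, the measured TCP pose, the force, the opening and the grip force at its end, in the units of the state.
- get_obs(): the state, without advancing time (a new reading comes with each control period).
- get_image(name): name is "scene" or "top" or "wrist"; returns the picture (400x640x3 uint8, red, green, blue); there is no depth.
- get_calibration(name): a dict with "intrinsics" (3x3 intrinsics, pixels), "world_from_camera" (4x4, takes a point from camera to world coordinates); the wrist camera has in their place "tool_from_camera" (4x4, takes a point from camera to tool coordinates, whose origin is the TCP and whose axes are the flange's). Camera axes: x right, y up, looking along -z (the intrinsics and any distortion apply to the point x, -y, -z); pixel columns grow to the right and rows downward; lengths in m; the calibration is good to about 2 mm. A picture is of the moment at which its call begins: read the wrist's pose just before it. get_calibration takes no time and is no camera call.
- finish_job(): hands the job in; it is judged then, once.
Trained networks look in the newest picture that a camera, given by its name, has taken for a name from the list of things; names that differ only in an ending like _2 or _b are one class to them, and where a whole thing is asked for, a point or a joint stands for the part that bears it (a point fixed in the world has none). Each returns a list of dicts, best first, with "confidence" (0 to 1); they miss things now and then, are a little off and sometimes report something else, mostly with a low value. They report only what shows in the picture. A call takes as long as a camera call.
- cut_out(query, camera): "region" (400x640 bool, what is visible of it) and "rect" ([centre column, centre row, width, height] in pixels, round what is visible of it).
The state is a dict: "t": time; "q": joint angles; "dq": joint speeds; "effort": joint torques, N m; "tool_pos": TCP position; "tool_rot": TCP orientation; "contact_force": force on the tool from outside, world axes, zero at the start; "wrist_torque": the same for the moment, N m; "opening": finger opening in m; "grip_force": force on a finger pad.
Only numpy, scipy, OpenCV 4.12 (cv2) and the standard library are available. Lean on these libraries where they do the work, as an engineer would, in place of code of your own. Each camera call takes 0.05 s, during which the arm holds its last target. There are 200 camera calls.

## Working session

There is one attempt and no reset: what is moved stays moved. The work goes in short steps, Python scripts to look and compute and a shell command to move; the robot and the scene stay as the last step left them, time stands still between calls to the robot, and variables do not carry over. Pictures are saved under pics/ and viewed, at most 10 in all, crops included, and the job is handed in when it is done.

```bash
mkdir -p pics; cat > h.py <<'E'
from station import *
import numpy as np, cv2
from scipy.spatial.transform import Rotation as R
def cam(name,obs=None):
    c=get_calibration(name);K=np.array(c["intrinsics"])
    if "world_from_camera" in c: T=np.array(c["world_from_camera"])
    else:
        o=obs; W=np.eye(4);W[:3,:3]=R.from_rotvec(o["tool_rot"]).as_matrix();W[:3,3]=o["tool_pos"];T=W@np.array(c["tool_from_camera"])
    return K,T,c
def ray(K,T,u,v):
    d=np.linalg.inv(K)@[u,v,1];return T[:3,3],T[:3,:3]@(d*[1,-1,-1])
def atz(K,T,u,v,z):
    p,d=ray(K,T,u,v);return p+d*(z-p[2])/d[2]
def proj(K,T,P):
    P=np.atleast_2d(P);c=(P-T[:3,3])@T[:3,:3];q=(c*[1,-1,-1])@K.T;return q[:,:2]/q[:,2:]
E
python3 - <<'E'
from h import *
for n in ["top","scene"]:
    im=get_image(n);cv2.imwrite(f"pics/{n}0.png",im[...,::-1])
    K,T,c=cam(n);print(n,K.round(1).tolist(),T.round(3).tolist(),[k for k in c])
    for q in ["wheel","small_wheel","rest","fork"]:
        for r in cut_out(q,n)[:2]: print(q,round(r["confidence"],2),np.round(r["rect"],1),atz(K,T,*r["rect"][:2],0.05).round(3))
o=get_obs();print(o["tool_pos"],o["tool_rot"],o["t"])
E
```

```text
top [[441.4, 0.0, 318.0], [0.0, 441.4, 195.6], [0.0, 0.0, 1.0]] [[-0.023, 0.976, -0.217, 0.31], [-1.0, -0.023, 0.001, 0.006], [-0.004, 0.217, 0.976, 0.917], [0.0, 0.0, 0.0, 1.0]] ['intrinsics', 'world_from_camera']
wheel 0.81 [451.3 188.6  65.8  59. ] [ 0.51  -0.263  0.05 ]
small_wheel 0.71 [380.8 177.6  31.1  42.6] [ 0.537 -0.122  0.05 ]
rest 0.86 [409.3 189.9 133.4  86.2] [ 0.51  -0.178  0.05 ]
fork 0.96 [233.  217.4 107.3  85. ] [0.462 0.176 0.05 ]
scene [[391.6, 0.0, 317.1], [0.0, 391.6, 199.0], [0.0, 0.0, 1.0]] [[0.595, -0.613, 0.521, 0.946], [0.804, 0.45, -0.389, -0.325], [0.004, 0.65, 0.76, 0.724], [0.0, 0.0, 0.0, 1.0]] ['intrinsics', 'world_from_camera']
wheel 0.95 [210.7 262.9  67.7  64.1] [ 0.494 -0.25   0.05 ]
wheel 0.6 [248.5 271.4 140.3  92.2] [ 0.555 -0.199  0.05 ]
small_wheel 0.8 [279.4 244.   31.5  50. ] [ 0.536 -0.115  0.05 ]
small_wheel 0.46 [368.6 176.9  95.9  69.4] [0.501 0.16  0.05 ]
rest 0.74 [248.4 270.4 136.4  89. ] [ 0.553 -0.198  0.05 ]
fork 0.9 [369.4 176.8  96.7  72.4] [0.502 0.161 0.05 ]
[ 0.23285506 -0.5799668   0.23124761] [-3.08444947e+00 -5.96072623e-01 -1.45772086e-05] 0.5
```

View pics/top0.png

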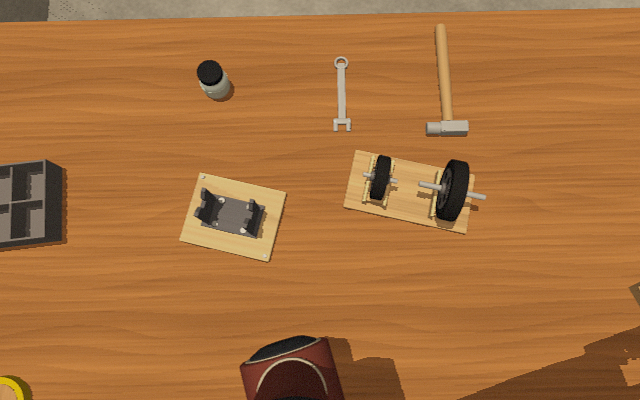

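View pics/scene0.png

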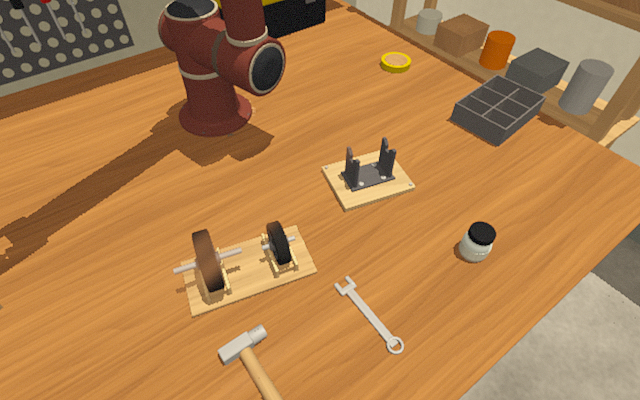

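The top view shows the fork board with corners near (203,173), (286,192), (269,261) and (180,241). The large wheel is at (452,190), with its axle running from (420,186) to (485,198). The small wheel is at (380,178). The scene view agrees.

```bash
cat >> h.py <<'E'
from scipy.optimize import least_squares
def pose(p):
    c,s=np.cos(p[2]),np.sin(p[2]);M=np.array([[c,-s,0],[s,c,0],[0,0,1]]);return M,np.array([p[0],p[1],0])
E
python3 - <<'E'
from h import *
K,T,_=cam("top")
im=get_image("top")
for q,th in [("rest",.01),("fork",.01),("fork",.015)]:
    m=cut_out(q,"top")[0]["region"];
    v,u=np.nonzero(m)
    P=np.array([atz(K,T,a,b,th)[:2] for a,b in zip(u,v)])
    r=cv2.minAreaRect((P*1000).astype(np.float32));print(q,th,r)
    print(' pixcorners',proj(K,T,np.c_[cv2.boxPoints(r)/1000,np.full(4,th)]).round(0).tolist())
a,b=atz(K,T,420,186,.076),atz(K,T,485,198,.076)
print("axle",a,b,np.linalg.norm(a-b),(a+b)/2,np.degrees(np.arctan2(*(a-b)[:2][::-1])))
# crop views
z=lambda i,x,y,w,h,s:cv2.resize(i[y:y+h,x:x+w],None,fx=s,fy=s,interpolation=cv2.INTER_CUBIC)
A=z(im,170,160,130,110,3);B=z(im,340,140,160,110,3)[:, :400]
B=z(im,360,140,133,110,3)
cv2.imwrite("pics/crop1.png",np.hstack([A,B])[...,::-1])
o=get_obs();m=R.from_rotvec(o["tool_rot"]).as_matrix();print(m.round(3))
E
```

```text
Traceback (most recent call last):
IndexError: list index out of range
```

```bash
cat >> h.py <<'E'
def seg(q,n):
    for _ in range(4):
        im=get_image(n);r=cut_out(q,n)
        if r and r[0]["confidence"]>.5:return im,r[0]["region"]
def rect(q,n,th,obs=None):
    im,m=seg(q,n);K,T,_=cam(n,obs)
    v,u=np.nonzero(m)
    P=np.array([atz(K,T,a,b,th)[:2] for a,b in zip(u,v)])
    r=cv2.minAreaRect((P*1000).astype(np.float32))
    print(q,th,np.round(r[0],1),np.round(r[1],1),round(r[2],2),'pix',proj(K,T,np.c_[cv2.boxPoints(r)/1000,np.full(4,th)]).round(0).tolist())
    return im
E
python3 - <<'E'
from h import *
K,T,_=cam("top")
im=rect("rest","top",.01);rect("fork","top",.01);
a,b=atz(K,T,420,186,.076),atz(K,T,485,198,.076)
print("axle",a,b,np.linalg.norm(a-b),(a+b)/2,np.degrees(np.arctan2(*(a-b)[:2][::-1])))
z=lambda i,x,y,w,h,s:cv2.resize(i[y:y+h,x:x+w],None,fx=s,fy=s,interpolation=cv2.INTER_CUBIC)
cv2.imwrite("pics/crop1.png",np.hstack([z(im,170,160,130,110,3),z(im,360,140,133,110,3)])[...,::-1])
o=get_obs();m=R.from_rotvec(o["tool_rot"]).as_matrix();print(m.round(3),o["t"])
E
```

```text
rest 0.01 [ 517.4 -187.1] [261.1 133.9] 76.06 pix [[466.0, 235.0], [476.0, 174.0], [355.0, 148.0], [342.0, 208.0]]
fork 0.01 [471.9 182.6] [193.8 152.3] 75.34 pix [[269.0, 263.0], [288.0, 192.0], [200.0, 171.0], [178.0, 241.0]]
axle [ 0.51092842 -0.19406209  0.076     ] [ 0.48394855 -0.31857308  0.076     ] 0.12740055010474927 [ 0.49743848 -0.25631758  0.076     ] 77.77378276528978
[[ 0.928  0.373  0.   ]
 [ 0.373 -0.928 -0.   ]
 [ 0.     0.    -1.   ]] 0.8
```

View pics/crop1.png

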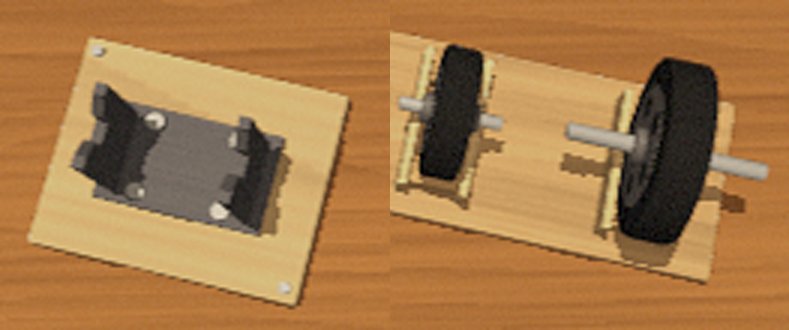

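Both board fits match their known sizes, and the rest's bay at −70 mm agrees with the axle measured directly. I'm moving above the wheel with a 35° turn.

```bash
python3 -m crank '[{"offset":[0.05,-0.027,0],"twist":[0,0,4]},{"offset":[0.1,-0.054,0],"twist":[0,0,9]},{"offset":[0.15,-0.082,0],"twist":[0,0,14]},{"offset":[0.2,-0.11,0],"twist":[0,0,19]},{"offset":[0.25,-0.137,0],"twist":[0,0,24]},{"offset":[0.3,-0.165,0],"twist":[0,0,29]},{"offset":[0.34,-0.187,0],"twist":[0,0,33]},{"offset":[0.368,-0.202,0],"twist":[0,0,35]},{"offset":[0.368,-0.202,0],"twist":[0,0,35]},{"offset":[0.368,-0.202,0],"twist":[0,0,35]}]' 1
python3 - <<'E'
from h import *
o=get_obs();im=get_image("wrist");cv2.imwrite("pics/w1.png",im[...,::-1])
K,T,c=cam("wrist",o)
print(o["t"],o["tool_pos"],R.from_rotvec(o["tool_rot"]).as_matrix().round(3).tolist())
print(K.round(1).tolist(),T.round(3).tolist())
for r in cut_out("wheel","wrist")[:2]: print(r["confidence"],r["rect"])
ax=np.radians(76.8);d=np.array([np.cos(ax),np.sin(ax),0]);C=np.array([.499,-.2555,.076])
print(proj(K,T,[C+.065*d,C-.065*d,C+[0,0,.06]+.015*d,C+[0,0,.06]-.015*d]).round(0))
E
```

```text
t: 2.05
tool_pos: [0.4988, -0.2559, 0.2313]
tool_rot: [3.121, -0.359, -0.0]
contact_force: [0.1, 0.8, -0.1]
opening: 0.0853
grip_force: 0.0
2.05 [ 0.49877767 -0.2558586   0.23129644] [[0.974, -0.227, -0.0], [-0.227, -0.974, -0.0], [-0.0, 0.001, -1.0]]
[[340.9, 0.0, 317.9], [0.0, 340.9, 201.8], [0.0, 0.0, 1.0]] [[-0.226, 0.923, 0.312, 0.58], [-0.974, -0.215, -0.072, -0.275], [0.001, -0.32, 0.947, 0.375], [0.0, 0.0, 0.0, 1.0]]
0.84 [313.7, 178.6, 142.4, 140.1]
[[245. 183.]
 [389. 183.]
 [297. 205.]
 [337. 205.]]
```

View pics/w1.png

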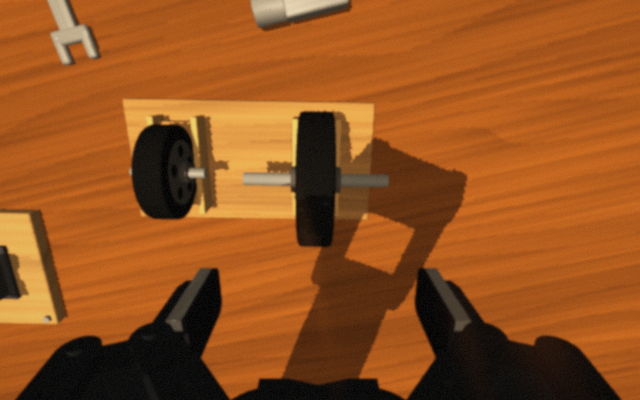

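The wrist view shows the axle ends at (244,179) and (388,181), against a prediction of row 183. The wheel is therefore about 2.5 mm further along tool x. I'll descend with that correction and grip.

```bash
python3 -m crank '[{"offset":[0.0025,0,0.03],"twist":[0,0,0.5]},{"offset":[0.0025,0,0.07],"twist":[0,0,0.5]},{"offset":[0.0025,0,0.1],"twist":[0,0,0.5]},{"offset":[0.0025,0,0.12],"twist":[0,0,0.5]},{"offset":[0.0025,0,0.128],"twist":[0,0,0.5]},{"offset":[0.0025,0,0.128],"twist":[0,0,0.5]}]' 1
python3 -m crank '[{"offset":[0,0,0],"twist":[0,0,0]},{"offset":[0,0,0],"twist":[0,0,0]},{"offset":[0,0,0],"twist":[0,0,0]},{"offset":[0,0,0],"twist":[0,0,0]},{"offset":[0,0,0],"twist":[0,0,0]},{"offset":[0,0,0],"twist":[0,0,0]}]' 0 80
```

```text
t: 2.9
tool_pos: [0.5016, -0.2564, 0.1035]
tool_rot: [3.119, -0.373, 0.0]
contact_force: [0.2, -0.3, 0.5]
opening: 0.0849
grip_force: 0.0
t: 3.65
tool_pos: [0.5019, -0.2562, 0.1041]
tool_rot: [3.119, -0.373, 0.002]
contact_force: [-0.4, 0.1, 4.5]
opening: 0.0287
grip_force: 78.9
```

```bash
python3 -m crank '[{"offset":[0,0,-0.01],"twist":[0,0,0]},{"offset":[0,0,-0.03],"twist":[0,0,0]},{"offset":[0,0,-0.06],"twist":[0,0,0]},{"offset":[0,0,-0.09],"twist":[0,0,0]},{"offset":[0,0,-0.12],"twist":[0,0,0]},{"offset":[0,0,-0.14],"twist":[0,0,0]},{"offset":[0,0,-0.14],"twist":[0,0,0]}]'
python3 - <<'E'
from h import *
o=get_obs();m=R.from_rotvec(o["tool_rot"]).as_matrix();print(m.round(3).tolist())
f=np.array([.472,.1826])-o["tool_pos"][:2];print("tool offset to fork",m[:2,:2].T@f)
rect("fork","top",.01)
im=get_image("wrist");cv2.imwrite("pics/w2.png",im[...,::-1])
K,T,c=cam("wrist",o);p=o["tool_pos"]-[0,0,.027]
print(proj(K,T,[p+.065*m[:,1],p-.065*m[:,1]]).round(0))
E
```

```text
t: 4.53
tool_pos: [0.5023, -0.2565, 0.2456]
tool_rot: [3.118, -0.372, 0.005]
contact_force: [-0.3, -0.0, -4.3]
opening: 0.0289
grip_force: 79.5
[[0.972, -0.236, 0.003], [-0.235, -0.972, -0.002], [0.004, 0.001, -1.0]]
tool offset to fork [-0.13289488 -0.41962248]
fork 0.01 [471.8 182.8] [194.7 153. ] 75.82 pix [[270.0, 263.0], [288.0, 191.0], [199.0, 171.0], [178.0, 241.0]]
[[435. 246.]
 [200. 246.]]
```

View pics/w2.png

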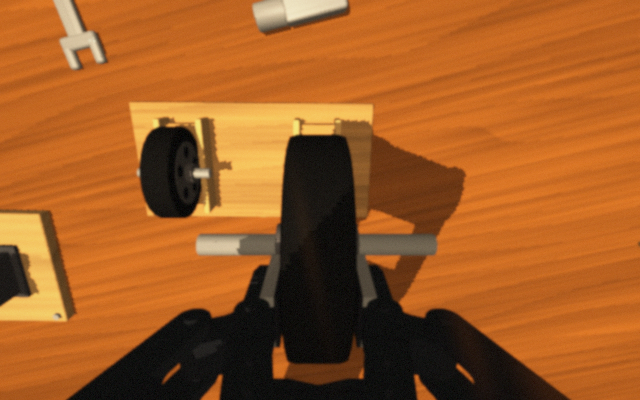

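The wheel hangs level, with axle ends at (198,244) and (437,244). Prediction was row 246, so the in-hand offset is about 1 mm. I'm carrying it to above the fork.

```bash
python3 -m crank '[{"offset":[-0.007,-0.02,0],"twist":[0,0,0]},{"offset":[-0.02,-0.06,0],"twist":[0,0,0]},{"offset":[-0.035,-0.11,0],"twist":[0,0,0.5]},{"offset":[-0.051,-0.16,0],"twist":[0,0,0.5]},{"offset":[-0.067,-0.21,0],"twist":[0,0,0.5]},{"offset":[-0.083,-0.26,0],"twist":[0,0,0.5]},{"offset":[-0.099,-0.31,0],"twist":[0,0,0.5]},{"offset":[-0.115,-0.36,0],"twist":[0,0,0.5]},{"offset":[-0.128,-0.4,0],"twist":[0,0,0.5]},{"offset":[-0.134,-0.42,0],"twist":[0,0,0.5]},{"offset":[-0.134,-0.42,0],"twist":[0,0,0.5]}]'
python3 - <<'E'
from h import *
o=get_obs();m=R.from_rotvec(o["tool_rot"]).as_matrix();print(m.round(3).tolist())
im=get_image("wrist")
K,T,c=cam("wrist",o);M,t=pose([.472,.1827,np.radians(75.6)-np.pi/2])
print("fork in tool",m.T@(t-o["tool_pos"]))
L=[[s*28,y,106] for y in(-47,47) for s in(-1,1)]+[[s*18,y,106] for y in(-47,47) for s in(-1,1)]+[[a*75,b*95,10] for a in(-1,1) for b in(-1,1)]
p=o["tool_pos"]-[0,0,.027]
P=np.r_[np.array(L)/1000@M.T+t,[p+.065*m[:,1],p-.065*m[:,1]]]
I=im[...,::-1].copy()
for q in proj(K,T,P): cv2.circle(I,tuple(int(x) for x in q.round()),2,(0,255,0),-1)
s=get_image("scene");Ks,Ts,_=cam("scene");S=s[...,::-1].copy()
for q in proj(Ks,Ts,P): cv2.circle(S,tuple(int(x) for x in q.round()),1,(0,255,0),-1)
cv2.imwrite("pics/w3.png",I);cv2.imwrite("pics/s3.png",cv2.resize(S[80:260,280:460],None,fx=3,fy=3))
E
```

```text
t: 6.05
tool_pos: [0.4687, 0.1854, 0.2421]
tool_rot: [3.118, -0.381, -0.004]
contact_force: [0.7, -0.7, -5.0]
opening: 0.0289
grip_force: 80.4
[[0.971, -0.241, -0.002], [-0.241, -0.971, -0.0], [-0.002, 0.001, -1.0]]
fork in tool [0.00437043 0.00159559 0.24204327]
```

View pics/w3.png

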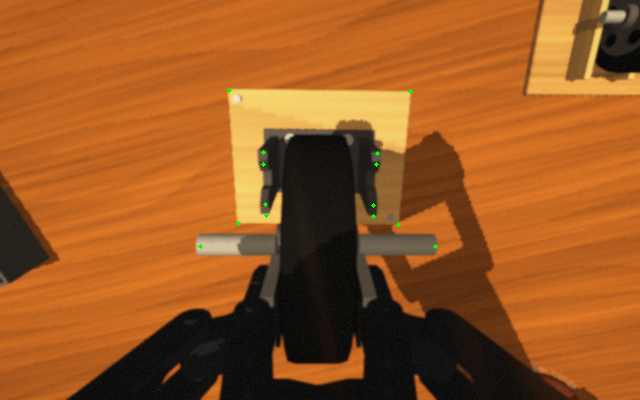

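View pics/s3.png

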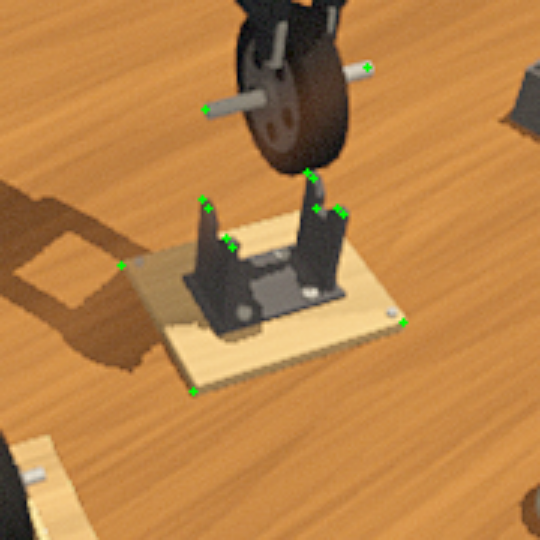

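The projected fork and axle points overlay both pictures within about 1–2 px, so the pose is confirmed. I'm correcting about 3 mm and lowering to just above the slot mouths.

```bash
python3 -m crank '[{"offset":[0.001,0.001,0],"twist":[0,0,0]},{"offset":[0.001,0.001,0.02],"twist":[0,0,0]},{"offset":[0.001,0.001,0.05],"twist":[0,0,0]},{"offset":[0.001,0.001,0.075],"twist":[0,0,0]},{"offset":[0.001,0.001,0.088],"twist":[0,0,0]},{"offset":[0.001,0.001,0.088],"twist":[0,0,0]},{"offset":[0.001,0.001,0.088],"twist":[0,0,0]}]'
python3 - <<'E'
from h import *
o=get_obs();m=R.from_rotvec(o["tool_rot"]).as_matrix();print(m.round(3).tolist())
M,t=pose([.472,.1827,np.radians(75.6)-np.pi/2])
print("fork in tool",m.T@(t-o["tool_pos"]))
E
```

```text
t: 7.02
tool_pos: [0.4717, 0.1826, 0.1564]
tool_rot: [-3.117, 0.387, -0.003]
contact_force: [0.0, 0.1, -5.5]
opening: 0.0289
grip_force: 80.3
[[0.97, -0.244, 0.002], [-0.244, -0.97, 0.0], [0.002, -0.001, -1.0]]
fork in tool [-1.60800215e-05 -3.88761063e-05  1.56362041e-01]
```

```bash
python3 -m crank '[{"offset":[-0.001,0,0.007],"twist":[0,0,0]},{"offset":[-0.001,0,0.014],"twist":[0,0,0]},{"offset":[-0.001,0,0.021],"twist":[0,0,0]},{"offset":[-0.001,0,0.027],"twist":[0,0,0]},{"offset":[-0.001,0,0.032],"twist":[0,0,0]},{"offset":[-0.001,0,0.035],"twist":[0,0,0]},{"offset":[-0.001,0,0.035],"twist":[0,0,0]}]'
```

```text
t: 7.9
tool_pos: [0.4704, 0.1827, 0.1202]
tool_rot: [-3.118, 0.387, -0.002]
contact_force: [2.8, -0.4, -5.5]
opening: 0.0291
grip_force: 80.3
```

```bash
python3 -m crank '[{"offset":[0.001,0,0.001],"twist":[0,0,0]},{"offset":[0.001,0,0.002],"twist":[0,0,0]},{"offset":[0.001,0,0.0025],"twist":[0,0,0]},{"offset":[0.001,0,0.0025],"twist":[0,0,0]}]'
```

```text
t: 8.4
tool_pos: [0.471, 0.1826, 0.1187]
tool_rot: [3.118, -0.386, -0.0]
contact_force: [-3.6, -0.3, 3.7]
opening: 0.0289
grip_force: 81.6
```

The weight has transferred to the fork, with force z now at +3.7 N at the expected seated height. I'll open partially so the fingers clear the tines, then retreat upward.

```bash
python3 -m crank '[{"offset":[0,0,0],"twist":[0,0,0]},{"offset":[0,0,0],"twist":[0,0,0]},{"offset":[0,0,0],"twist":[0,0,0]},{"offset":[0,0,0],"twist":[0,0,0]}]' 0.52
python3 -m crank '[{"offset":[0,0,-0.01],"twist":[0,0,0]},{"offset":[0,0,-0.03],"twist":[0,0,0]},{"offset":[0,0,-0.06],"twist":[0,0,0]},{"offset":[0,0,-0.1],"twist":[0,0,0]},{"offset":[0,0,-0.13],"twist":[0,0,0]},{"offset":[0,0,-0.13],"twist":[0,0,0]}]'
python3 - <<'E'
from h import *
o=get_obs();im=get_image("wrist");K,T,c=cam("wrist",o);M,t=pose([.472,.1827,np.radians(75.6)-np.pi/2])
P=np.array([[0,.065,.09],[0,-.065,.09]])@M.T+t
I=im[...,::-1].copy()
for q in proj(K,T,P): print(q);cv2.circle(I,tuple(int(x) for x in q.round()),2,(0,255,0),-1)
S=get_image("scene")[...,::-1].copy();Ks,Ts,_=cam("scene")
for q in proj(Ks,Ts,P): cv2.circle(S,tuple(int(x) for x in q.round()),1,(0,255,0),-1)
a=cv2.resize(S[110:230,310:430],(400,400));cv2.imwrite("pics/f.png",np.hstack([I[:,120:520],a]))
E
```

```text
t: 8.9
tool_pos: [0.471, 0.1826, 0.1178]
tool_rot: [-3.118, 0.386, -0.0]
contact_force: [-0.1, -0.5, -0.1]
opening: 0.0445
grip_force: 0.0
t: 9.65
tool_pos: [0.4727, 0.183, 0.2519]
tool_rot: [-3.115, 0.386, -0.011]
contact_force: [0.3, 0.0, -0.0]
opening: 0.0443
grip_force: 0.0
[248.59710947 182.78776156]
[388.65696339 183.59963077]
```

View pics/f.png

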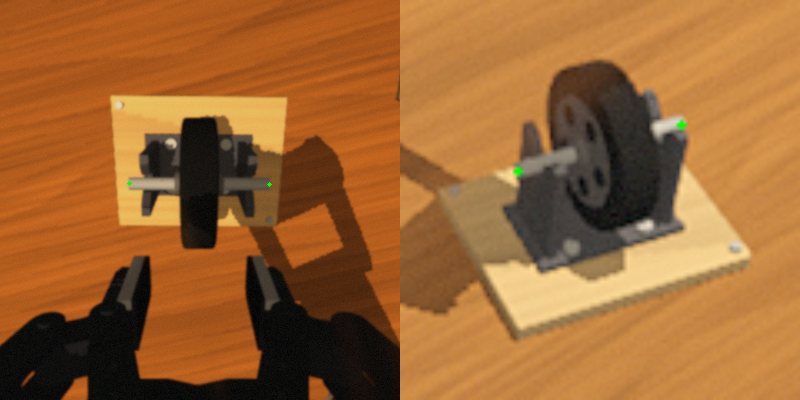

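The axle ends sit on the predicted seated points, (129,184) and (269,184) in the left half of the composite. The wheel is midway between the tines, released, and the gripper is clear.

```bash
python3 -c "
from station import *
print(finish_job())"
```

```text
the job is handed in; nothing more can be done
None
```

The large wheel is seated in both fork slots, about midway between the tines, and released. The small wheel was left untouched in the rest, and the job was handed in at about 10 s of the 38 s allowed; no verdict was returned.

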